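# Chamber slide from the heating block to the microscope

## Task

In the slide heater, press down the far end of the one-well chamber slide (one long undivided well), where it lies over the cross trough, so that it rocks up in its nest and stays tipped; then take it by the raised near end and lay it flat on the microscope's stage, right way up, with its middle centred under the lens. Set it down gently, keep clear of the microscope's head, and leave the two eight-well slides in their nests and the other things on the bench where they are.

Things in the scene. Friction and masses are not known exactly. Their poses are not given: they have to be found in the camera images.
- slide_one: The chamber slide to move: a rigid open-topped box 76 (x) x 26 (y) x 17 (z) mm, 35 to 60 g, off-white walls 2 mm thick around ONE long undivided well. Origin at the centre of its underside, x along its length, z up out of the open top. At the start it lies in one of the heater's three nests, its x axis along the heater's x, within 1 mm of the nest's middle.
- slide_eight_a: Another chamber slide of the same outer size and frame, but divided into EIGHT small wells (4 x 2). Lies in another nest; must stay there, untipped.
- slide_eight_b: Like slide_eight_a: eight wells, in the remaining nest; must stay there, untipped.
- heater: Dry-bath heater (fixed): white housing 228 x 196 mm, 84 mm high, sloped control panel at its near (-x) end; a bare aluminium slide block 120 x 124 mm in its top, block top 90 mm above the bench. Origin on the bench under the middle nest's centre; x points from the panel to the trough, z up; housing spans x -130 to +98 mm.
- nest_floor (a point): Middle of the middle nest's floor (73 mm above the bench, 17 mm below the block's top); axes as the heater's. Three nests lie along x, centred on x = 0, at y = -33, 0, +33 mm. A slide lies flush with the block's top, 1.5 mm clear at each side and 1 mm at the near end: no room for fingers. Rails 4 mm thick between the nests end at the ridge.
- ridge (a point): On the edge where the flat nest floor ends, x = +2 mm of the heater (just past a slide's middle), same height as the floor. A light push (under 2 N) down on a slide's +x end rocks it about this edge; past about 16 degrees it is over centre, falls on the ramp and stays there tipped 30 degrees, near (-x) end up, that end's lower edge 1 to 3 mm above the block's top. It may slip 4 mm down.
- trough (a point): Point level with the block's top (90 mm up), x = +40 mm, y = 0 of the heater: over the trough by the middle nest's far end. The ramp falls from the ridge at 30 degrees to x = +44 mm, one open cross trough 108 mm wide under all three far ends; behind it from x = +44 to +62 mm a ledge 21 mm below the block's top. In the trough the slides lie 7 mm apart.
- microscope: Digital microscope (fixed): flat base 265 x 170 mm, its top the stage, 45 mm above the bench, free of clips. Origin on the bench under the stage's centre; x points from the front (near the robot) to the column, which is 30 mm thick and stands 137 mm behind the centre on a foot 60 mm square. Base spans x -90 to +175, y -85 to +85 mm.
- stage (a point): Centre of the stage's surface (a white disc 90 mm across, flush with the stage), exactly under the lens, 45 mm above the bench.
- scope_head: The microscope's head (fixed, origin and axes as the microscope's): a black ring light 72 mm across over the stage's centre, underside 135 mm above the stage; lens tube and camera above it to 340 mm above the stage, and an arm back to the column. No room for an upright gripper over the stage: come in from the front (-x), leaning back. Do not bump it.
- bottle_tall: Loose clear bottle with orange cap, 70 mm across, 140 mm high, right of the heater. Leave alone.
- bottle_small: Loose clear bottle with blue cap, 56 mm across, 100 mm high, behind, between heater and microscope. Leave alone.
- dish: Loose closed culture dish, 63 mm across, 15 mm high, in front, between heater and microscope. Leave alone.
- beaker: Loose beaker, 68 mm across, 90 mm high, left of the microscope. Leave alone.
- tube_rack: Loose white tube rack with tubes, 110 x 60 x 55 mm, left of the microscope. Leave alone.
- tip_box: Loose pipette-tip box, 122 x 84 x 65 mm, right of the heater. Leave alone.
- pipette: Loose pipette lying on the bench, 260 mm long, 36 mm high, in front on the right. Leave alone.
There are look-alikes about, which are no part of the job. What is shaped like the slide_one but brown or red is not meant. Leave any brown look-alike of the slide_eight_a alone.

How it is judged:
By the outcome, as a careful person would: the job done as asked, in the order asked, and still so for the second after the job is handed in, with the robot touching nothing.
It also fails if it takes over 46 s, if anything falls off the work surface, if the arm or the gripper's body presses on something with over 40 N, if the wrist force passes 120 N, or if a joint passes its speed limit or range.

## Robot

A 6-joint arm with a two-finger parallel gripper is mounted at the origin on the work surface. World frame = base frame: x ahead of the robot, y to its left, z up, the work surface at z = 0. Lengths are in mm, angles in rad, forces in N, time in s.
With the tool pointing down it reaches from about 375 to 925 mm from the base axis. Payload 5.7 kg.
Tool frame: the origin (TCP) lies on the centre line of the jaws, within the pads' length; the fingertips stand 17 mm ahead of it and the grasp point (between the pads) lies 2 mm behind it; z points along the fingers, y is the direction in which the jaws open and shut (so a half turn about z gives the same grasp; the last joint's range is limited). The gripper opens to 85 mm and grips with 20 to 120 N. Pads are 22 mm wide; open, the fingers measure 114 mm over their backs; the gripper's body (76 mm by 85 mm) begins 54 mm behind the grasp point. The pads swing forward as they close: fully open they stand 13 mm farther back than shut.
Start: joints at [-0.115, 0.359, 1.51, -0, 1.272, -0.115], TCP at [599.971, -0.004, 248.267] pointing down, gripper open.
Joint ranges: [-2.97, 2.97], [-1.01, 2.36], [0.21, 2.38], [-0.96, 4.11], [0.2, 2.71], [-2.98, 2.98]. Speed limits (rad/s): [2.39, 2.39, 3.14, 3.14, 3.14, 3.14].

## Interface

Orientations are given as a rotation vector (axis times angle).
In Python, from bench import manip gives the robot as it stands. The module is installed in compiled form; this text tells all that it offers.
- The arm moves only by the tool play_rows, never from a script. Its argument "increments" is a list of rows, each a list of 7 numbers: the shift along the tool's x, y, z in m, then the turn, a rotation vector about the tool's x, y, z in rad, then the closure, from 0 (fully open) to 1 (shut). In form: [[x, y, z, wx, wy, wz, hand], ...]. A call has 1 to 5 rows; each row shifts and turns the commanded pose from where the row before left it, along the tool's axes as they then stand; what a row does not reach is not made up. A row lasts 1/8 s, in which the tool goes at most 62.5 mm and 10.7 degrees, less where a joint would pass 70% of its speed; a pose out of reach is approached as far as the arm can. A call is refused whole if a number of a shift passes 0.0625 or a number of a turn 0.188, either way. A call with a gripper value outside its range is refused whole. The fingers move at their own pace and stop on an object; "grip_force" is the grip in N (left out, the last holds). Time passes only in rows, so rows that do not move let the fingers close. It gives the time, the measured TCP pose, the force and the opening at its end, in the units of the state.
- manip.get_obs(): the state, without advancing time (a new reading comes with each control period).
- manip.capture(name): name is "scene" or "side" or "wrist"; returns a dict with "image" (480x640x3 uint8, blue, green, red), "range_z" (480x640 float32, mm along the optical axis (not along the pixel's ray), 0 where there is no reading), "camera_matrix" (3x3 intrinsics, pixels), "k1" (the pictures are not rectified: a ray, as slopes to the right and down, at radius r is drawn at 1 + k1 r^2 times it, then the intrinsics apply), "origin" and "orientation" of the camera in the world. Camera axes: x right, y up, looking along -z (the intrinsics and any distortion apply to the point x, -y, -z); pixel columns grow to the right and rows downward; lengths in mm; the calibration is good to about 2 mm. A picture is of the moment at which its call begins.
- manip.hand_in(): hands the job in, once; it reports no verdict.
The state is a dict: "time_s": time; "joint_pos": joint angles; "dq": joint speeds; "effort": joint torques, N m; "tcp_pos": TCP position; "eef_rot": TCP orientation; "force": force on the tool from outside, world axes, zero at the start; "moment": the same for the moment, N m; "opening": finger opening in mm.
Only numpy, scipy, OpenCV 4.12 (cv2) and the standard library are available. Lean on these libraries where they do the work, as an engineer would, in place of code of your own. Each camera call takes 0.05 s, during which the arm holds its last target. There are 200 camera calls.

## Working session

There is one attempt and no reset: what is moved stays moved. The work goes in short steps, Python scripts to look and compute and a tool call to move; the robot and the scene stay as the last step left them, time stands still between calls to the robot, and variables do not carry over. Pictures are saved under pics/ and viewed, about 8 in all and at most 12, crops included, and the job is handed in when it is done.

Besides the shell and the picture viewer there is one more tool, called after ">>>" as a command line: name --pt "numbers of a row" for each row, then --argument value for the rest. play_rows: Moves the arm, as the interface text tells. Its arguments: {"type":"object","properties":{"increments":{"type":"array","items":{"type":"array","items":{"type":"number"}}},"grip_force":{"type":"number"}},"required":["increments"]}

```bash
mkdir -p pics; ls; cat > h.py <<'E'
import numpy as np, cv2
from bench import manip
from scipy.spatial.transform import Rotation as R
def rot(o):
    o=np.array(o,float)
    return o if o.shape==(3,3) else (R.from_rotvec(o).as_matrix() if o.size==3 else R.from_quat(o).as_matrix())
def ray(c,u,v):
    K=c["camera_matrix"]; d=np.array([(u-K[0][2])/K[0][0],(v-K[1][2])/K[1][1]]); s=d.copy()
    for _ in range(20): s=d/(1+c["k1"]*(s@s))
    return np.array(c["origin"],float), rot(c["orientation"])@np.array([s[0],-s[1],-1])
def onz(c,u,v,z):
    o,d=ray(c,u,v); return o+d*(z-o[2])/d[2]
def pt(c,u,v):
    o,d=ray(c,u,v); return o+d*c["range_z"][int(v),int(u)]
def proj(c,p):
    q=rot(c["orientation"]).T@(np.array(p,float)-c["origin"]); s=np.array([q[0],-q[1]])/-q[2]
    s=s*(1+c["k1"]*(s@s)); K=np.array(c["camera_matrix"]); return K[:2,:2]@s+K[:2,2]
E
python3 - <<'E'
from h import *
import pickle
print(manip.get_obs())
for n in ["scene","side","wrist"]:
    c=manip.capture(n); pickle.dump(c,open(n+".pkl","wb")); cv2.imwrite(f"pics/{n}0.png",c["image"]); print(n,c["camera_matrix"],c["k1"],c["origin"],c["orientation"])
E
```

```text
pics
{'time_s': 0.0, 'joint_pos': array([-1.15091282e-01,  3.59530914e-01,  1.51144775e+00, -3.00079200e-05,
        1.27248068e+00, -1.15077999e-01]), 'dq': array([ 0.00119253, -0.00108056, -0.00072473, -0.00131051, -0.00060323,
       -0.00155625]), 'effort': array([ 1.96551155e-03, -5.27614331e+01, -2.78626120e+01, -6.37880498e-05,
        1.32890840e-02, -2.81424428e-05]), 'tcp_pos': array([5.99348413e+02, 6.26181159e-02, 2.47432292e+02]), 'eef_rot': array([-2.22042426e+00, -2.22041440e+00,  1.85601019e-03]), 'force': array([-0.08776249,  0.17564258,  0.16084938]), 'moment': array([0.00098727, 0.01489672, 0.01787244]), 'opening': 85.53156792095785}
scene [[555.14786633   0.         313.89227589]
 [  0.         555.14786633 238.34070855]
 [  0.           0.           1.        ]] -0.013548316270375173 [1192.03849229 -577.02395937 1444.8139342 ] [0.54751425 0.24827449 0.85398426]
side [[554.47395175   0.         321.08552061]
 [  0.         554.47395175 235.44953316]
 [  0.           0.           1.        ]] -0.06991936408714632 [-256.18784587 -951.9331607  1218.94562531] [ 0.78446714 -0.27726065 -0.64975068]
wrist [[415.09881506   0.         311.6771647 ]
 [  0.         415.09881506 232.86769393]
 [  0.           0.           1.        ]] -0.042178178167495035 [600.10711357  77.89243899 372.839492  ] [-0.30620035  0.00232997 -0.00097669]
```

View pics/scene0.png

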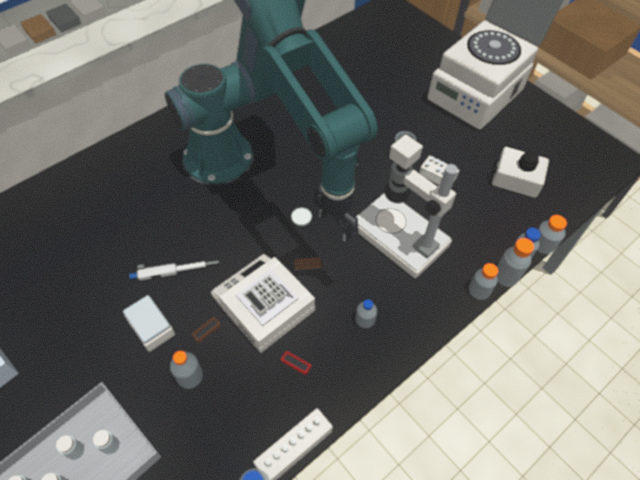

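View pics/side0.png

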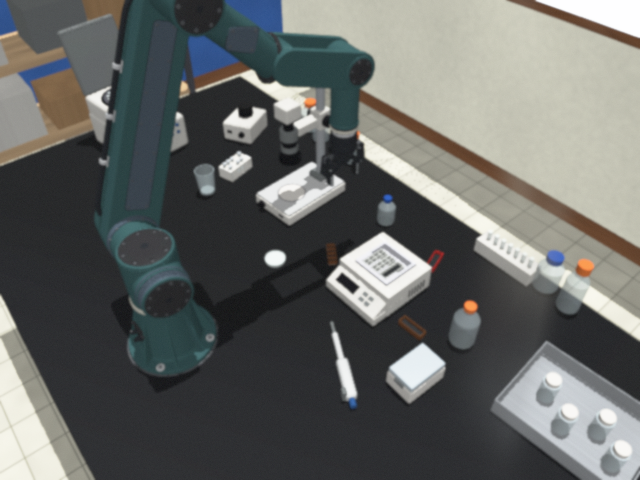

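Scene view: the heater is at (265,298), the microscope stage at (390,222), brown look-alikes at (307,264) and (206,328), and a red one at (296,362). Side view: the heater is at (380,278) and the stage at (292,193). Next is a close crop of the heater block in both views.

```bash
python3 - <<'E'
from h import *
import pickle
s=pickle.load(open("scene.pkl","rb"));d=pickle.load(open("side.pkl","rb"))
a=cv2.resize(s["image"][245:355,205:325],None,fx=3.3,fy=5/1.5,interpolation=cv2.INTER_CUBIC)
b=cv2.resize(d["image"][225:335,320:440],None,fx=3.3,fy=5/1.5,interpolation=cv2.INTER_CUBIC)
e=cv2.resize(s["image"][185:275,350:460],None,fx=3.3,fy=2.5,interpolation=cv2.INTER_CUBIC)
cv2.imwrite("pics/c1.png",np.hstack([a,b]))
for n,c,uv in(("scene",s,[(265,290),(262,258),(213,296),(262,348),(315,300),(391,222),(360,226),(414,272)]),("side",d,[(385,262),(292,193),(258,197),(380,320)])):
  for u,v in uv: print(n,u,v,pt(c,u,v).round(0))
E
```

```text
scene 265 290 [ 554. -209.   82.]
scene 262 258 [ 446. -142.   45.]
scene 213 296 [ 450. -321.   29.]
scene 262 348 [ 663. -306.   23.]
scene 315 300 [633. -93.  -4.]
scene 391 222 [593. 245.  41.]
scene 360 226 [544. 159.  44.]
scene 414 272 [762. 176.  35.]
side 385 262 [ 571. -223.   92.]
side 292 193 [592. 241.  43.]
side 258 197 [494. 303.  38.]
side 380 320 [ 469. -318.    6.]
```

View pics/c1.png

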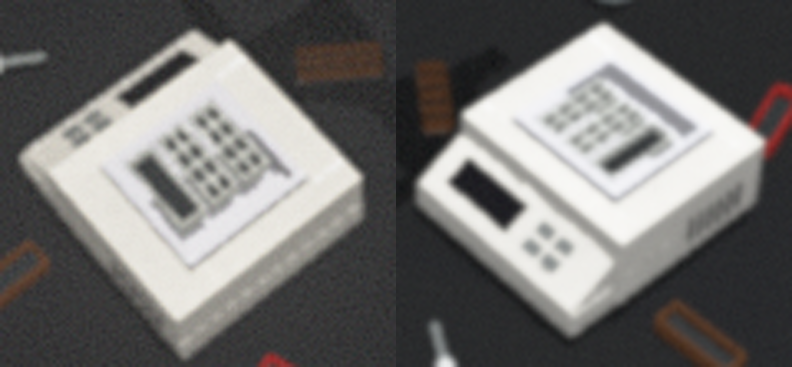

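The candidates for slide_one are the following:
- Heater nest at scene (255,301), side (392,271): one long dark well.
- The other two nests: eight-well slides.
- Brown at scene (307,264) and (206,328), red at (296,362): all on the bench, so excluded.

slide_one is therefore in the -y nest. Now I'll measure coarse heater and microscope poses.

```bash
python3 - <<'E'
from h import *
import pickle
s=pickle.load(open("scene.pkl","rb"));d=pickle.load(open("side.pkl","rb"))
f=lambda x,y:(205+x/3.3,245+y/3.333); g=lambda x,y:(320+(x-396)/3.3,225+y/3.333)
for n,c,L in(("scene block",s,[f(105,165),f(220,85),f(190,265),f(165,187)]),("side block",d,[g(512,120),g(612,200),g(712,130),g(605,62),g(632,152)])):
  for u,v in L: print(n,(round(u),round(v)),onz(c,u,v,90).round(1), pt(c,u,v).round(0))
# stage disc: brightish circle; show enlarged
a=cv2.resize(s["image"][160:280,340:470],None,fx=3,fy=3,interpolation=cv2.INTER_CUBIC)
b=cv2.resize(d["image"][90:230,240:370],None,fx=3,fy=3,interpolation=cv2.INTER_CUBIC)
a=np.vstack([a,np.zeros((60,390,3),np.uint8)])
cv2.imwrite("pics/c2.png",np.hstack([a,b]))
E
```

```text
scene block (237, 295) [ 520.1 -279.2   90. ] [ 519. -279.   87.]
scene block (272, 271) [ 520.4 -159.6   90. ] [ 524. -162.   98.]
scene block (263, 325) [ 636.5 -278.4   90. ] [ 640. -280.   98.]
scene block (255, 301) [ 568.  -252.8   90. ] [ 561. -249.   75.]
side block (355, 261) [ 510.4 -164.4   90. ] [ 515. -160.   83.]
side block (385, 285) [ 513.1 -284.6   90. ] [ 515. -283.   87.]
side block (416, 264) [ 634.3 -282.4   90. ] [ 634. -282.   90.]
side block (383, 244) [ 621.4 -164.3   90. ] [ 626. -160.   84.]
side block (392, 271) [ 563.5 -256.8   90. ] [ 574. -248.   76.]
```

View pics/c2.png

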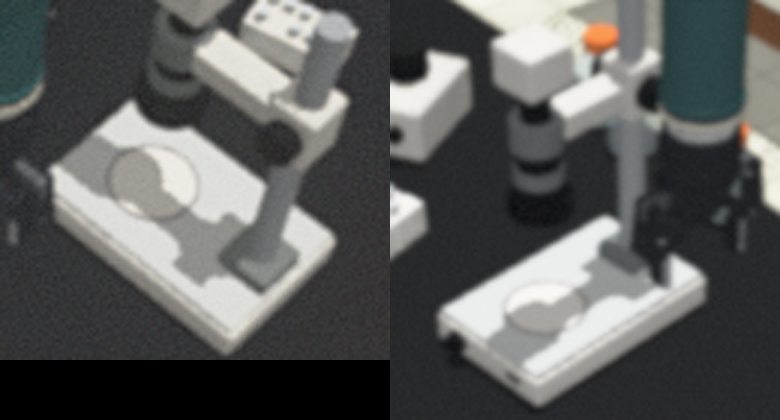

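```bash
python3 - <<'E'
from h import *
import pickle
s=pickle.load(open("scene.pkl","rb"));d=pickle.load(open("side.pkl","rb"))
f=lambda x,y:(340+x/3,160+y/3); g=lambda x,y:(240+(x-390)/3,90+y/3)
for n,c,L in(("scene",s,[f(152,182),f(55,172),f(332,240),f(228,332)]),("side",d,[g(545,307),g(440,315),g(538,378),g(703,283),g(608,218)])):
  for u,v in L: print(n,onz(c,u,v,45).round(1))
# fine: disc mask via segment edges in side/scene; dist of base long edges
E
```

```text
scene [590.4 245.6  45. ]
scene [517.6 176.8  45. ]
scene [757.3 336.1  45. ]
scene [765.8 178.3  45. ]
side [591.7 243.4  45. ]
side [492.6 307.2  45. ]
side [512.7 151.6  45. ]
side [757.3 163.   45. ]
side [752.8 330.9  45. ]
```

>>> play_rows --pt "-0.05 -0.03 0 0 0 -0.188 0" --pt "-0.05 -0.02 0 0 0 -0.188 0" --pt "-0.05 -0.01 0 0 0 -0.188 0" --pt "-0.04 0 0 0 0 -0.188 0" --pt "-0.02 0 0 0 0 -0.188 0"

```text
time_s: 0.78
tcp_pos: [604.0, -201.9, 248.0]
eef_rot: [0.985, 2.983, -0.001]
force: [0.1, 0.0, -0.2]
opening: 85.7
```

>>> play_rows --pt "0 0 0 0 0 -0.16 0" --pt "0 0 0 0 0 -0.16 0" --pt "0 0 0 0 0 -0.16 0" --pt "0 0 0 0 0 -0.16 0.5" --pt "0.034 -0.02 0 0 0 0 0.5"

```text
time_s: 1.4
tcp_pos: [570.7, -218.8, 247.9]
eef_rot: [-0.003, 3.141, 0.0]
force: [-1.0, -0.8, -0.2]
opening: 51.6
```

>>> play_rows --pt "0 0 0 0 0 0 0.9"

```text
time_s: 1.52
tcp_pos: [567.4, -220.1, 247.8]
eef_rot: [-0.006, -3.139, -0.001]
force: [0.5, 0.7, 0.1]
opening: 32.1
```

```bash
python3 - <<'E'
from h import *
import pickle
print(manip.get_obs())
c=manip.capture("wrist"); pickle.dump(c,open("w1.pkl","wb")); cv2.imwrite("pics/w1.png",c["image"]); print(c["origin"],c["orientation"])
E
```

```text
{'time_s': 1.525, 'joint_pos': array([-4.82999304e-01,  3.72647407e-01,  1.48988718e+00, -8.03405778e-04,
        1.28135392e+00, -2.04977757e+00]), 'dq': array([ 0.02309197,  0.01254674, -0.03469521,  0.02618473, -0.01046457,
        0.02173191]), 'effort': array([ -0.82450055, -54.27294016, -27.63460815,  -0.28861653,
         0.10009779,  -0.25561382]), 'tcp_pos': array([ 567.38238079, -220.06121814,  247.78928864]), 'eef_rot': array([-5.94544587e-03, -3.13919549e+00, -5.96145914e-04]), 'force': array([0.48964307, 0.73397729, 0.12902588]), 'moment': array([-0.02343577, -0.03093621, -0.01675136]), 'opening': 32.09126634573944}
[ 490.93225239 -219.21134308  373.29067436] [-0.23839714 -0.23836014  1.55246166]
```

View pics/w1.png

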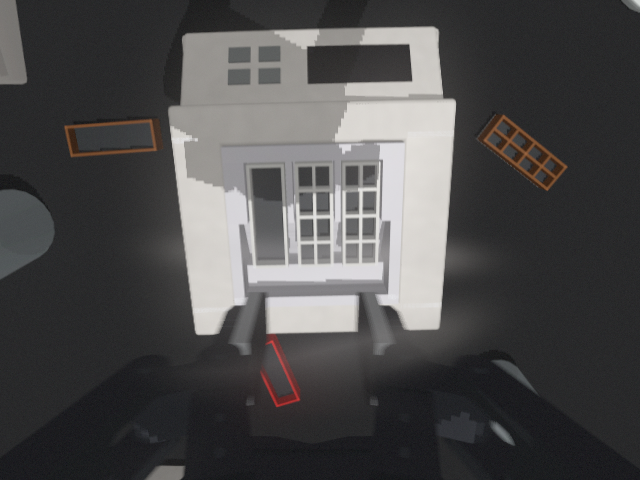

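Wrist view: the one-well slide is at (268,215), rim corners about (247,164), (284,163), (288,265), (255,266). The two eight-well slides are at (315,213) and (361,213), and the block corners are at (222,145) and (404,142).

```bash
python3 - <<'E'
from h import *
import pickle
c=pickle.load(open("w1.pkl","rb"))
for n,u,v,z in [("bl -x-y",222,145,90),("bl -x+y",404,142,90),("slide",247,164,90),("slide",284,163,90),("slide",288,265,90),("slide",255,266,90),("8b",342,161,90),("8b",380,160,90),("8b",378,264,90),("8b",345,265,90),("hous -x-y",171,110,84),("hous -x+y",453,101,84),("hous +x -y",194,334,84),("hous +x +y",441,329,84),("trough far edge",247,281,90),("tf",383,279,90)]:
  print(n,onz(c,u,v,z).round(1), pt(c,u,v).round(0))
g=cv2.resize(c["image"][130:320,215:410],None,fx=4,fy=4,interpolation=cv2.INTER_CUBIC)
g=cv2.convertScaleAbs(g,alpha=1.0); 
for k in range(0,195,10): cv2.line(g,(k*4,0),(k*4,8 if k%50 else 16),(0,0,255)); 
for k in range(0,190,10): cv2.line(g,(0,k*4),(8,k*4),(0,0,255))
cv2.imwrite("pics/w1c.png",g[:600])
E
```

```text
bl -x-y [ 517.5 -279.5   90. ] [ 518. -281.   83.]
bl -x+y [ 516.1 -157.1   90. ] [ 516. -157.   90.]
slide [ 530.4 -263.3   90. ] [ 531. -264.   87.]
slide [ 529.9 -238.    90. ] [ 531. -239.   80.]
slide [ 604.4 -236.9   90. ] [ 613. -238.   69.]
slide [ 605.1 -261.2   90. ] [ 605. -261.   90.]
8b [ 528.7 -198.6   90. ] [ 529. -199.   89.]
8b [ 528.1 -172.8   90. ] [ 529. -171.   80.]
8b [ 604.  -170.9   90. ] [ 613. -167.   68.]
8b [ 604.6 -195.1   90. ] [ 605. -195.   90.]
hous -x-y [ 494.4 -313.8   84. ] [ 494. -314.   84.]
hous -x+y [ 489.6 -124.3   84. ] [ 490. -124.   83.]
hous +x -y [ 665.5 -313.5   84. ] [ 716. -341.   -0.]
hous +x +y [ 662.1 -117.3   84. ] [712. -88.  -0.]
trough far edge [ 617.  -267.7   90. ] [ 625. -271.   72.]
tf [ 616.  -166.7   90. ] [ 625. -163.   69.]
```

View pics/w1c.png

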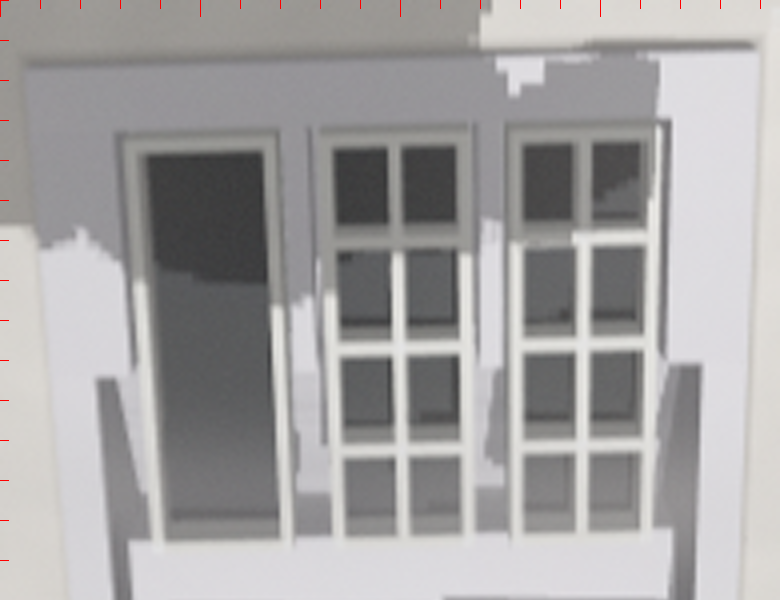

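>>> play_rows --pt "-0.038 -0.032 0 0 0 0 1" --pt "0 0 0.05 0 0 0 1" --pt "0 0 0.05 0 0 0 1" --pt "0 0 0.025 0 0 0 1" --pt "0 0 0 0 0 0 1"

```text
time_s: 2.2
tcp_pos: [606.4, -250.3, 120.7]
eef_rot: [-0.003, -3.137, -0.004]
force: [-0.5, 0.8, -0.4]
opening: 0.3
```

>>> play_rows --pt "0 0 0 0 0 0 1"

```text
time_s: 2.33
tcp_pos: [608.6, -251.7, 124.4]
eef_rot: [0.003, 3.14, -0.001]
force: [-1.2, -0.1, 0.7]
opening: 0.2
```

```bash
python3 - <<'E'
from h import *
import pickle
o=manip.get_obs();print(o["tcp_pos"],o["opening"],o["force"])
c=manip.capture("wrist"); pickle.dump(c,open("w2.pkl","wb"))
d=manip.capture("side")
a=c["image"][100:480,120:500]; b=cv2.resize(d["image"][215:310,330:425],(380,380),interpolation=cv2.INTER_CUBIC)
cv2.imwrite("pics/w2.png",np.hstack([a,b]))
E
```

```text
[ 608.64682627 -251.73748405  124.36846499] 0.17685181506879583 [-1.24763219 -0.10817029  0.69633922]
```

View pics/w2.png

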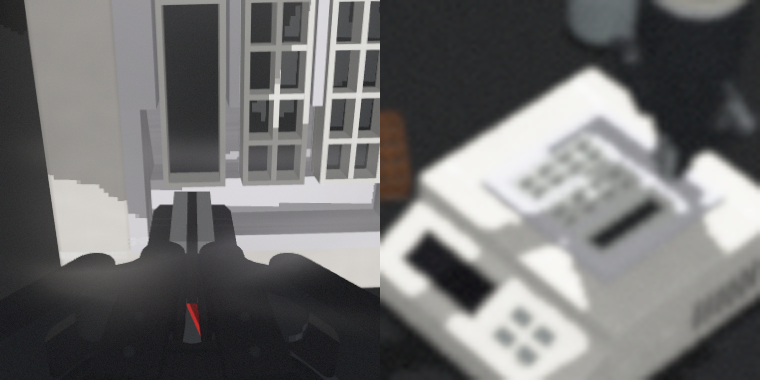

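The fingers are shut, tips at crop (192,200), just beyond the slide's far end at (193,182). I'll refine the slide's far edge from this closer view.

```bash
python3 - <<'E'
from h import *
import pickle
c=pickle.load(open("w2.pkl","rb"))
for u,v in [(283,284),(344,285),(280,95+5),(362,284),(425,284)]: print(onz(c,u,v,90).round(1))
for u,v in [(310,312),(295,300),(330,300),(290,282)]: print('tip',pt(c,u,v).round(1))
# finger outline at tip depth
o,r=c["origin"],rot(c["orientation"])
for y in (-15,15):
  print(proj(c,[608.6+11,-251.7+y,107.4]),proj(c,[608.6-11,-251.7+y,107.4]))
E
```

```text
[ 605.  -263.2   90. ]
[ 605.5 -237.6   90. ]
[ 531.2 -262.6   90. ]
[ 605.1 -230.    90. ]
[ 605.2 -203.4   90. ]
tip [ 597.8 -251.7  127.6]
tip [ 597.9 -257.   118.6]
tip [ 597.8 -244.8  119. ]
tip [ 604.3 -260.3   89.4]
[272.1774447  336.79424716] [270.2171128  285.54904184]
[348.76166295 336.60539794] [350.24316029 285.33541243]
```

>>> play_rows --pt "0.003 0 0.008 0 0 0 1" --pt "0 0 0.005 0 0 0 1" --pt "0 0 0.004 0 0 0 1" --pt "0 0 0.003 0 0 0 1" --pt "0 0 0.003 0 0 0 1"

```text
time_s: 3.05
tcp_pos: [604.5, -251.5, 100.0]
eef_rot: [-0.003, -3.141, 0.0]
force: [0.9, 0.4, -0.1]
opening: -0.1
```

>>> play_rows --pt "0 0 0.003 0 0 0 1" --pt "0 0 0.003 0 0 0 1" --pt "0 0 0.002 0 0 0 1"

```text
time_s: 3.42
tcp_pos: [605.2, -251.8, 93.4]
eef_rot: [0.003, 3.14, -0.001]
force: [-1.1, 1.7, 13.4]
opening: -0.1
```

```bash
python3 - <<'E'
from h import *
import pickle
o=manip.get_obs();print(o["tcp_pos"],o["force"])
c=manip.capture("wrist"); pickle.dump(c,open("w3.pkl","wb"))
cv2.imwrite("pics/w3.png",c["image"])
E
```

```text
[ 605.22646528 -251.77442806   93.36954545] [-1.06724646  1.65990663 13.37124906]
```

View pics/w3.png

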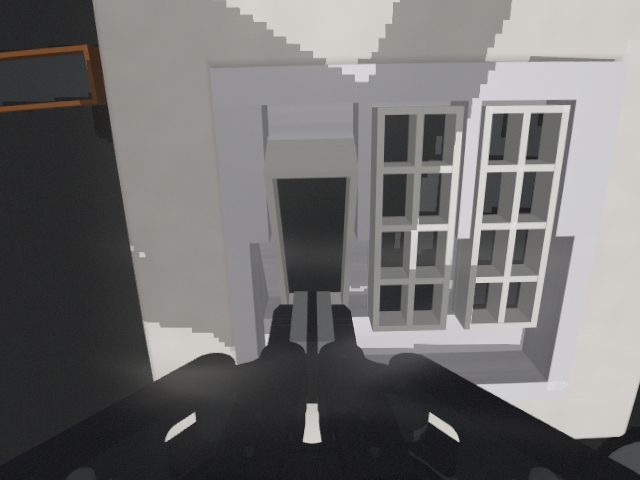

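The slide has tipped: its raised near-end face is at (311,158), the top edge at row 177, and the eight-well slides haven't moved. I'll lift off and measure the raised end.

>>> play_rows --pt "0 0 -0.01 0 0 0 1" --pt "0 0 -0.03 0 0 0 1" --pt "0 0 -0.05 0 0 0 0.6" --pt "0.02 0 0 0 0 0 0.5" --pt "0 0 0 0 0 0 0.5"

```text
time_s: 4.1
tcp_pos: [583.5, -251.3, 183.0]
eef_rot: [-0.004, -3.141, 0.0]
force: [0.4, -0.1, -0.9]
opening: 42.6
```

>>> play_rows --pt "0 0 0 0 0 0 0.5" --pt "0 0 0 0 0 0 0.5"

```text
time_s: 4.35
tcp_pos: [584.6, -251.3, 181.5]
eef_rot: [-0.003, -3.141, -0.001]
force: [0.0, 0.5, -0.7]
opening: 42.4
```

```bash
python3 - <<'E'
from h import *
import pickle
o=manip.get_obs();print(o["tcp_pos"],o["force"],o["opening"],o["joint_pos"])
c=manip.capture("wrist"); pickle.dump(c,open("w4.pkl","wb"))
cv2.imwrite("pics/w4.png",c["image"])
E
```

```text
[ 584.63331003 -251.31678498  181.52812759] [ 0.03224187  0.53826088 -0.68308446] 42.40717445683131 [-5.14524488e-01  4.72676316e-01  1.50141921e+00  9.86856632e-05
  1.16856005e+00 -2.08334779e+00]
```

View pics/w4.png

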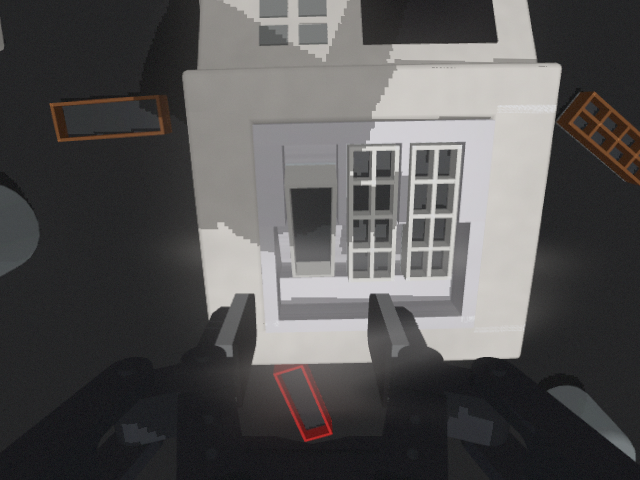

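Still tipped, with the near-face corners at (287,165), (338,165), (338,187) and (288,187).

```bash
python3 - <<'E'
from h import *
import pickle
c=pickle.load(open("w4.pkl","rb"))
col=lambda u: [(v,*pt(c,u,v).round(1)) for v in range(160,196,2)]
for r in col(313): print(r)
for u,v in [(287,165),(338,164),(289,187),(338,187)]: print(u,v,pt(c,u+ (2 if u<300 else -2),v).round(1))
for u in range(226,262,3): print('F',u,[pt(c,u,v)[[0,2]].round(0).tolist() for v in (296,302,310,330)])
print('row176',[(u,pt(c,u,176).round(0).tolist()) for u in range(282,346,3)])
E
```

```text
(160, np.float64(539.0), np.float64(-249.8), np.float64(72.1))
(162, np.float64(537.3), np.float64(-249.9), np.float64(93.0))
(164, np.float64(538.2), np.float64(-249.9), np.float64(93.4))
(166, np.float64(539.1), np.float64(-249.9), np.float64(94.4))
(168, np.float64(539.8), np.float64(-249.9), np.float64(96.4))
(170, np.float64(540.7), np.float64(-249.9), np.float64(97.2))
(172, np.float64(541.6), np.float64(-249.9), np.float64(97.8))
(174, np.float64(542.2), np.float64(-249.9), np.float64(100.6))
(176, np.float64(543.3), np.float64(-249.9), np.float64(100.1))
(178, np.float64(543.8), np.float64(-249.9), np.float64(102.8))
(180, np.float64(544.8), np.float64(-249.9), np.float64(102.9))
(182, np.float64(545.2), np.float64(-249.9), np.float64(106.0))
(184, np.float64(546.0), np.float64(-249.9), np.float64(107.2))
(186, np.float64(547.3), np.float64(-249.9), np.float64(105.5))
(188, np.float64(551.2), np.float64(-249.9), np.float64(91.1))
(190, np.float64(552.3), np.float64(-249.9), np.float64(91.1))
(192, np.float64(553.8), np.float64(-249.9), np.float64(89.0))
(194, np.float64(555.0
[... 989 characters left out ...]
[640.0, 84.0]]
row176 [(282, [545.0, -266.0, 90.0]), (285, [543.0, -264.0, 101.0]), (288, [543.0, -262.0, 100.0]), (291, [543.0, -261.0, 101.0]), (294, [543.0, -259.0, 100.0]), (297, [543.0, -258.0, 100.0]), (300, [543.0, -256.0, 100.0]), (303, [543.0, -255.0, 101.0]), (306, [543.0, -253.0, 101.0]), (309, [543.0, -252.0, 101.0]), (312, [543.0, -250.0, 102.0]), (315, [543.0, -249.0, 101.0]), (318, [543.0, -247.0, 100.0]), (321, [543.0, -246.0, 101.0]), (324, [543.0, -244.0, 101.0]), (327, [543.0, -243.0, 101.0]), (330, [543.0, -241.0, 101.0]), (333, [543.0, -240.0, 103.0]), (336, [543.0, -238.0, 102.0]), (339, [545.0, -236.0, 90.0]), (342, [545.0, -235.0, 90.0]), (345, [545.0, -233.0, 90.0])]
```

>>> play_rows --pt "0.02 0 0 0 -0.131 0 0.5" --pt "0.02 0 0 0 -0.131 0 0.5" --pt "0 0 0 0 0 0 0.5" --pt "0 0 0 0 0 0 0.5"

```text
time_s: 4.9
tcp_pos: [545.4, -252.1, 180.1]
eef_rot: [0.004, 2.879, -0.001]
force: [0.3, -0.1, 0.2]
opening: 42.8
```

```bash
cat > fit.py <<'E'
from h import *
from scipy.optimize import least_squares
D=[([.35953,1.51145,1.27248],[599.35,247.43]),([.37265,1.48989,1.28135],[608.5,247.8]),([.47268,1.50142,1.16856],[np.hypot(584.63,251.32),181.53])]
o=manip.get_obs(); q=o["joint_pos"]; p=o["tcp_pos"]
print(p,o["eef_rot"],q.round(3),o["opening"],'zdir',rot(o["eef_rot"])[:,2])
# project tool along the wrist: use out-of-plane-free approx, TCP and axis
z=rot(o["eef_rot"])[:,2]
D.append((None,(q,p,z)))
def fk(x,j2,j3):
    a,L2,L3,b,h=x
    s=j2+j3
    return np.array([a+L2*np.sin(j2)+L3*np.sin(s)-b*np.cos(s),h+L2*np.cos(j2)+L3*np.cos(s)+b*np.sin(s)])
def res(y):
    x,t=y[:5],y[5]; e=[]
    for j,w in D:
        if j is None:
            q,p,z=w; W=p-t*z; e+=list(fk(x,q[1],q[2])-[np.hypot(W[0],W[1]),W[2]])
        else: e+=list(fk(x,*j[:2])-[w[0],w[1]+t])
    return np.r_[e,(y-[60,450,450,50,400,300])*0.003]
r=least_squares(res,[60,450,450,50,400,300]); print(r.x.round(0),res(r.x)[:8].round(1))
y=r.x
def ik(rw,zw):
    return least_squares(lambda j:fk(y[:5],*j)-[rw,zw],[.2,1.8]).x
for lean in (30,37.5,45):
  l=np.radians(lean); j=ik(615-y[5]*np.sin(l),62+y[5]*np.cos(l)); print(lean,j.round(2),'j5',(np.pi-l-j.sum()).round(2))
E
python3 fit.py
```

```text
[ 545.40187107 -252.09770613  180.05629084] [ 3.72249487e-03  2.87923493e+00 -1.46850149e-03] [-0.64   0.334  1.78   0.211  0.826 -2.336] 42.80777769400516 zdir [ 0.25935408 -0.00133792 -0.96578138]
[   4.  609.  432. -109.  267.  358.] [-0.1 -0.   0.1 -0.  -0.   0.1  0.  -0. ]
30 [0.51 2.08] j5 0.03
37.5 [0.55 2.18] j5 -0.24
45 [0.62 2.27] j5 -0.54
```

```bash
cat > kin.py <<'E'
from h import *
from scipy.optimize import least_squares
q0=[np.array([-1.15091282e-01,3.59530914e-01,1.51144775,0,1.27248,-.115078]),np.array([-.482999,.372647,1.489887,-.0008,1.281354,-2.049778]),np.array([-.5145245,.472676,1.501419,.0001,1.16856,-2.083348]),np.array([-.64,.334,1.78,.211,.826,-2.336])]
p0=[np.array([599.348,.0626,247.432]),np.array([567.382,-220.061,247.789]),np.array([584.633,-251.317,181.528]),np.array([545.402,-252.098,180.056])]
r0=[[-2.22042426,-2.2204144,.0018],[-5.945e-3,-3.1392,-6e-4],[-.003,-3.141,-.001],[3.7225e-3,2.87923,-1.4685e-3]]
Rz=lambda a:R.from_euler('z',a).as_matrix(); Ry=lambda a:R.from_euler('y',a).as_matrix()
C=Rz(-np.pi/2)
def fk(y,q):
    a,L2,L3,b,h,t,off=y; s=q[1]+q[2]
    r=a+L2*np.sin(q[1])+L3*np.sin(s)-b*np.cos(s); z=h+L2*np.cos(q[1])+L3*np.cos(s)+b*np.sin(s)
    T=Rz(q[0])@Ry(s)@Rz(q[3])@Ry(q[4])@Rz(q[5])@C
    return Rz(q[0])@[r,off,z]+t*T[:,2],T
def res(y): return np.r_[np.concatenate([fk(y,q)[0]-p for q,p in zip(q0,p0)]),(y-[60,450,450,50,400,300,69])*.003]
Y=least_squares(res,[60,450,450,50,400,300,69]).x
lo=np.array([-2.97,-1.01,.21,-.96,.2,-2.98]);hi=np.array([2.97,2.36,2.38,4.11,2.71,2.98])
def ik(p,T,g):
    f=lambda q:np.r_[fk(Y,q)[0]-p,100*R.from_matrix(fk(Y,q)[1].T@T).as_rotvec()]
    s=least_squares(f,np.clip(g,lo+.001,hi-.001),bounds=(lo,hi)); return s.x,np.abs(s.fun).max()
def tool(az,lean,flip=0): # az of outward lean; tool x = back/below (camera under)
    z=np.array([np.sin(lean)*np.cos(az),np.sin(lean)*np.sin(az),-np.cos(lean)]); y=np.array([-np.sin(az),np.cos(az),0])*(-1 if flip else 1)
    return np.c_[np.cross(y,z),y,z]
E
python3 - <<'E'
from kin import *
print(Y.round(0),res(Y)[:12].round(1))
for q,r in zip(q0,r0): print(R.from_matrix(fk(Y,q)[1].T@rot(r)).as_rotvec().round(3))
L=np.array([591,244.5,0])
for fl in (0,1):
 for lean in (30,45):
  for az in (0,20,40,60,80):
    T=tool(np.radians(az),np.radians(lean),fl); h=np.array([np.cos(np.radians(az)),np.sin(np.radians(az)),0])
    best=min((ik(L-28*h+[0,0,62],T,g) for g in ([.2,.4,1.9,.5,.8,-1.5],[.1,.4,2,1.5,.6,-2.5],[.2,.4,2,1.,.8,1.5],[.3,.4,2.2,3,.6,-1])),key=lambda s:s[1])
    print(fl,lean,az,best[0].round(2),round(best[1],1))
E
```

```text
[   1.  609.  433. -111.  266.  355.   69.] [ 0.  -0.  -0.  -0.   0.  -0.  -0.  -0.   0.1  0.   0.  -0. ]
[ 0.    -0.     3.142]
[0.    0.    3.142]
[ 0.    -0.     3.141]
[-0.    -0.    -3.141]
0 30 0 [ 0.41  0.52  2.02 -0.96  0.23  2.88] 2.4
0 30 20 [0.23 0.5  2.02 0.42 0.2  1.05] 8.0
0 30 40 [ 0.1   0.52  2.05  1.18  0.31 -0.13] 0.0
0 30 60 [-0.    0.55  1.96  0.95  0.56 -0.28] 0.0
0 30 80 [-0.05  0.61  1.81  0.75  0.81 -0.43] 0.0
0 45 0 [ 0.49  0.63  2.19  3.88  0.52 -1.87] 0.0
0 45 20 [ 0.23  0.62  2.27  2.98  0.54 -1.52] 0.0
0 45 40 [-0.01  0.63  2.22  2.16  0.59 -1.23] 0.0
0 45 60 [-0.15  0.64  2.07  1.48  0.72 -0.94] 0.0
0 45 80 [-0.18  0.69  1.86  1.06  0.95 -0.82] 0.0
1 30 0 [ 0.41  0.52  2.02 -0.96  0.23 -0.26] 2.4
1 30 20 [ 0.23  0.5   2.02  0.42  0.2  -2.09] 8.0
1 30 40 [0.1  0.52 2.06 1.21 0.31 2.98] 0.5
1 30 60 [-0.    0.55  1.96  0.95  0.56  2.86] 0.0
1 30 80 [-0.05  0.61  1.81  0.75  0.81  2.71] 0.0
1 45 0 [0.49 0.63 2.19 3.88 0.52 1.27] 0.0
1 45 20 [0.23 0.62 2.27 2.98 0.54 1.62] 0.0
1 45 40 [-0.01  0.63  2.22  2.16  0.59  1.92] 0.0
1 45 60 [-0.15  0.64  2.07  1.48  0.72  2.2 ] 0.0
1 45 80 [-0.18  0.69  1.86  1.06  0.95  2.33] 0.0
```

>>> play_rows --pt "0 0 -0.01 0 0 0.185 0.5" --pt "0 0 -0.01 0 0 0.185 0.5" --pt "0 0 0 0 0 0.185 0.5" --pt "0 0 0 0 0 0.185 0.5" --pt "0 0 0 0 0 0.185 0.5"

```text
time_s: 5.52
tcp_pos: [542.0, -252.3, 199.9]
eef_rot: [1.303, 2.591, 0.17]
force: [0.1, -0.3, 0.5]
opening: 42.9
```

>>> play_rows --pt "0 0 0 0 0 0.185 0.5" --pt "0 0 0 0 0 0.185 0.5" --pt "0 0 0 0 0 0.185 0.5" --pt "0 0 0 0 0 0.185 0.5" --pt "0 0 0 0 0 0.185 0.5"

```text
time_s: 6.15
tcp_pos: [542.0, -252.3, 199.8]
eef_rot: [2.375, 1.777, 0.313]
force: [0.5, 0.7, 0.8]
opening: 42.5
```

>>> play_rows --pt "0 0 0 0 0 0.185 0.5" --pt "0 0 0 0 0 0.185 0.5" --pt "0 0 0 0 0 0.185 0.5" --pt "0 0 0 0 0 0.185 0.5" --pt "0 0 0 0 0 0.185 0.5"

```text
time_s: 6.78
tcp_pos: [542.0, -252.3, 199.8]
eef_rot: [3.018, 0.549, 0.399]
force: [-0.3, -0.2, -0.6]
opening: 42.7
```

>>> play_rows --pt "0 0 0 0 0 0.185 0.5" --pt "0 0 0 0 0 0.185 0.5" --pt "0 0 0 0 0.087 0 0.5" --pt "0 0 0 0 0 0 0.5"

```text
time_s: 7.28
tcp_pos: [540.0, -251.6, 199.0]
eef_rot: [-3.094, 0.008, -0.544]
force: [0.2, 0.6, -0.3]
opening: 43.0
```

```bash
sed -i 's/C=Rz(-np.pi\/2)/C=Rz(np.pi\/2)/' kin.py; python3 - <<'E'
from kin import *
o=manip.get_obs();print(o["time_s"],o["tcp_pos"],o["joint_pos"].round(3),o["opening"]); T=rot(o["eef_rot"]);print(T.round(3))
p,TT=fk(Y,o["joint_pos"]);print('model err',p-o["tcp_pos"],R.from_matrix(TT.T@T).as_rotvec())
L=np.array([591,244.5,0])
for lean in (45,50,55):
  g=[.0,.6,2.1,1.48,.7,-.9]
  for az in (80,60,45,30,15,3):
    h=np.array([np.cos(np.radians(az)),np.sin(np.radians(az)),0])
    q,e=ik(L-27*h+[0,0,65],tool(np.radians(az),np.radians(lean),1),g); g=q; print(lean,az,q.round(2),round(e,1))
E
```

```text
7.275 [ 540.02034184 -251.62833967  198.99564937] [-0.682  0.282  1.832  0.311  0.777  0.699] 42.97169046091801
[[ 0.94  -0.005  0.341]
 [-0.005 -1.    -0.001]
 [ 0.341 -0.001 -0.94 ]]
model err [ 0.10360036 -0.35321768 -0.15124493] [-5.70241629e-16  3.92525893e-16 -3.31137362e-16]
45 80 [-0.18  0.69  1.86  1.06  0.95 -0.81] 0.0
45 60 [-0.14  0.64  2.07  1.48  0.72 -0.93] 0.0
45 45 [-0.05  0.62  2.19  1.96  0.6  -1.13] 0.0
45 30 [ 0.1   0.62  2.26  2.56  0.55 -1.37] 0.0
45 15 [ 0.3   0.62  2.26  3.2   0.52 -1.59] 0.0
45 3 [ 0.45  0.62  2.21  3.75  0.51 -1.82] 0.0
50 80 [-0.22  0.73  1.87  1.13  1.01 -0.91] 0.0
50 60 [-0.19  0.69  2.09  1.58  0.81 -1.09] 0.0
50 45 [-0.09  0.68  2.23  2.08  0.74 -1.31] 0.0
50 30 [ 0.08  0.68  2.31  2.63  0.74 -1.48] 0.0
50 15 [ 0.3   0.68  2.31  3.19  0.73 -1.58] 0.0
50 3 [ 0.48  0.68  2.25  3.66  0.69 -1.71] 0.0
55 80 [-0.25  0.77  1.87  1.19  1.08 -1.  ] 0.0
55 60 [-0.23  0.74  2.12  1.65  0.91 -1.22] 0.0
55 45 [-0.13  0.75  2.27  2.14  0.89 -1.44] 0.0
55 30 [ 0.05  0.77  2.36  2.67  0.95 -1.56] 0.0
55 15 [ 0.31  0.77  2.36  3.19  0.95 -1.57] 0.0
55 3 [ 0.5   0.75  2.29  3.62  0.87 -1.63] 0.0
```

>>> play_rows --pt "-0.026 -0.0014 0 0 0 0 0.5" --pt "0 0 0.035 0 0 0 0.5" --pt "0 0 0.03 0 0 0 0.5" --pt "0 0 0.005 0 0 0 0.5" --pt "0 0 0 0 0 0 0.5"

```text
time_s: 7.9
tcp_pos: [539.9, -250.1, 124.6]
eef_rot: [-3.094, 0.007, -0.545]
force: [-0.5, 0.1, -0.2]
opening: 43.0
```

>>> play_rows --pt "0 0 0 0 0 0 0.5" --pt "0 0 0 0 0 0 0.5"

```text
time_s: 8.15
tcp_pos: [539.3, -250.3, 125.4]
eef_rot: [3.092, -0.008, 0.547]
force: [-0.2, 0.5, -0.4]
opening: 42.6
```

```bash
python3 - <<'E'
from h import *
o=manip.get_obs();p=o["tcp_pos"];T=rot(o["eef_rot"]);print(p,o["force"]); print((T.T@(np.array([544.4,-250.2,110.2])-p)).round(1))
c=manip.capture("wrist"); im=c["image"]
cv2.imwrite("pics/w5.png",im)
E
```

```text
[ 539.30471513 -250.314046    125.42892344] [-0.16710004  0.48305743 -0.42716841]
[-0.4 -0.1 16.1]
```

View pics/w5.png

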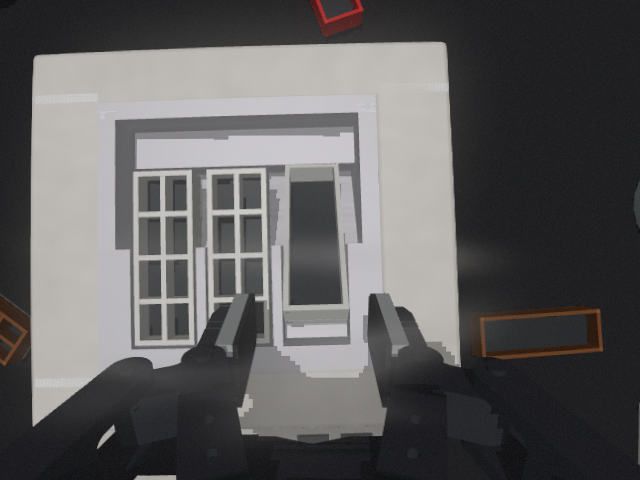

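The slide's raised end, at (316,312), sits between the open fingers (inner faces at x about 252 and 370). I'll descend 16 mm and grip.

>>> play_rows --pt "0 0 0.008 0 0 0 0.5" --pt "0 0 0.005 0 0 0 0.5" --pt "0 0 0.003 0 0 0 0.5" --pt "0 0 0 0 0 0 0.5" --grip_force 35

```text
time_s: 8.7
tcp_pos: [544.3, -249.7, 108.8]
eef_rot: [-3.094, 0.009, -0.544]
force: [0.8, -0.0, 0.4]
opening: 42.7
```

>>> play_rows --pt "0 0 0 0 0 0 0.6" --pt "0 0 0 0 0 0 0.68" --pt "0 0 0 0 0 0 0.76" --pt "0 0 0 0 0 0 0.85" --pt "0 0 0 0 0 0 0.95" --grip_force 35

```text
time_s: 9.32
tcp_pos: [544.5, -250.2, 109.5]
eef_rot: [3.093, -0.009, 0.546]
force: [-1.6, -2.5, 3.1]
opening: 24.6
```

>>> play_rows --pt "0 0 0 0 0 0 1" --pt "0 0 0 0 0 0 1" --grip_force 35

```text
time_s: 9.57
tcp_pos: [544.5, -250.2, 109.5]
eef_rot: [3.093, -0.009, 0.546]
force: [-2.6, -2.4, 4.1]
opening: 25.0
```

>>> play_rows --pt "0.0017 0 -0.0047 0 0 0 1" --pt "0.0034 0 -0.0094 0 0 0 1" --pt "0.0068 0 -0.0188 0 0 0 1" --pt "0.0136 0 -0.0376 0 0 0 1" --pt "0.0136 0 -0.0376 0 0 0 1"

```text
time_s: 10.2
tcp_pos: [543.4, -249.0, 225.3]
eef_rot: [-3.093, 0.009, -0.542]
force: [0.5, -0.2, -0.2]
opening: 24.7
```

>>> play_rows --pt "0 0 0 0 0 0 1" --pt "0 0 0 0 0 0 1"

```text
time_s: 10.45
tcp_pos: [543.5, -249.2, 223.9]
eef_rot: [-3.093, 0.008, -0.544]
force: [-0.6, 0.2, -0.3]
opening: 24.7
```

```bash
python3 - <<'E'
from h import *
import pickle
o=manip.get_obs();p=o["tcp_pos"];T=rot(o["eef_rot"]);print(o["time_s"],p,o["force"],o["opening"])
c=manip.capture("wrist"); pickle.dump((c,o),open("w6.pkl","wb")); im=c["image"]
cv2.imwrite("pics/w6.png",im)
E
```

```text
10.45 [ 543.53826094 -249.19744295  223.92988025] [-0.5514897   0.20027711 -0.27530472] 24.740810766896313
```

View pics/w6.png

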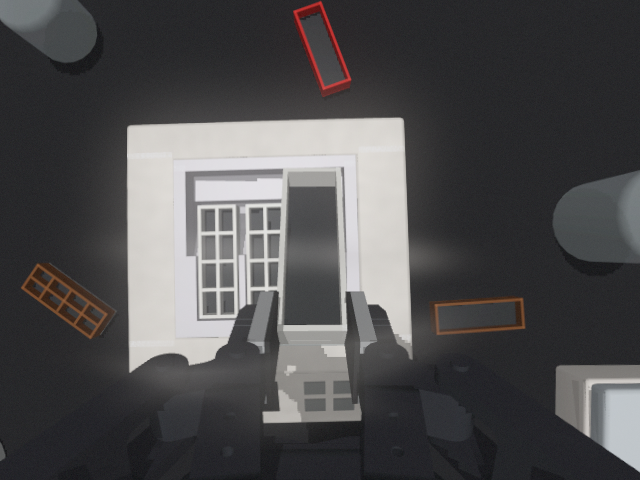

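The slide is held: rim far corners at (283,170) and (341,169), near end at row about 327, the eight-well slides still in their nests. Now its pose in the tool frame.

```bash
python3 - <<'E'
from kin import *
import pickle
c,o=pickle.load(open("w6.pkl","rb")); T=rot(o["eef_rot"]);p=o["tcp_pos"]
tf=lambda P:T.T@(P-p)
A=[]
for v in range(176,290,4):
  for cu in (285.5-(v-170)*.03,339.5+(v-170)*.035):
    us=range(int(cu)-3,int(cu)+4); P=[pt(c,u,v) for u in us]; 
    k=max(range(len(P)),key=lambda i:P[i][2]); A.append(tf(P[k]))
A=np.array(A)
m=np.abs(A[:,2]-np.polyval(np.polyfit(A[:,0],A[:,2],1),A[:,0]))<3
k=np.polyfit(A[m,0],A[m,2],1); print('rim: z_t=%.3f x_t+%.1f'%tuple(k),'angle of slide vs tool x deg',np.degrees(np.arctan(k[0])),m.sum(),len(m))
# cast corner rays onto the rim plane in tool frame
for u,v in [(283,170),(341.5,169),(278.5,325),(347.5,326)]:
  O,d=ray(c,u,v); O=tf(O); d=T.T@d; s=(k[0]*O[0]+k[1]-O[2])/(d[2]-k[0]*d[0]); print((u,v),(O+d*s).round(1))
# expected from grasp: slide axis (.866,0,-.5), near bottom edge (537.5,-250,92.5), tcp (544.5,-250.2,109.5)
g=np.array([544.5,-250.2,109.5]); xs=np.array([.866,0,-.5]); zs=np.array([.5,0,.866]); n=np.array([537.5,-250,92.5])
print('expected: near rim',(T.T@(n+17*zs-g)).round(1),'far rim',(T.T@(n+17*zs+76*xs-g)).round(1),'centre under',(T.T@(n+38*xs-g)).round(1))
E
```

```text
rim: z_t=0.930 x_t+9.0 angle of slide vs tool x deg 42.929964276126285 9 58
(283, 170) [ 49.2 -13.1  54.8]
(341.5, 169) [49.6 12.3 55.1]
(278.5, 325) [ -0.2 -12.8   8.8]
(347.5, 326) [-0.5 12.4  8.6]
expected: near rim [ 0.6 -0.2  2.7] far rim [49.5 -0.5 60.8] centre under [12.1 -0.3 42.7]
```

```bash
python3 - <<'E'
from kin import *
import pickle
c,o=pickle.load(open("w6.pkl","rb")); T=rot(o["eef_rot"]);p=o["tcp_pos"]
tf=lambda P:T.T@(P-p)
for a in (45,48,50,52):
  k=np.tan(np.radians(a)); b=2.7-k*.6; r=[]
  for u,v in [(283,170),(341.5,169),(278.5,325),(347.5,326)]:
    O,d=ray(c,u,v); O=tf(O); d=T.T@d; s=(k*O[0]+b-O[2])/(d[2]-k*d[0]); r.append(O+d*s)
  r=np.array(r); print(a,r.round(1).tolist(),'len',np.linalg.norm(r[0]-r[2]).round(1),np.linalg.norm(r[1]-r[3]).round(1))
for v in (170,173,178,183): print('far wall',v,[tf(pt(c,u,v)).round(1).tolist() for u in (300,312,325)])
for v in (324,327,330,335,340): print('near',v,[tf(pt(c,u,v)).round(1).tolist() for u in (300,312,325)])
for v in (190,220,250,280): print('walls',v,[tf(pt(c,u,v)).round(1).tolist() for u in (283,284,285)],[tf(pt(c,u,v)).round(1).tolist() for u in (340,341,342)])
E
```

```text
45 [[49.7, -12.9, 51.8], [50.0, 12.1, 52.1], [2.4, -12.4, 4.5], [2.1, 11.9, 4.2]] len 66.9 67.8
48 [[49.0, -13.2, 56.4], [49.3, 12.5, 56.8], [2.3, -12.4, 4.6], [2.0, 11.9, 4.3]] len 69.7 70.6
50 [[48.4, -13.4, 59.7], [48.8, 12.7, 60.1], [2.3, -12.4, 4.7], [2.0, 12.0, 4.4]] len 71.9 72.8
52 [[47.9, -13.7, 63.2], [48.2, 12.9, 63.7], [2.2, -12.5, 4.8], [2.0, 12.0, 4.4]] len 74.2 75.2
far wall 170 [[48.2, -5.9, 61.0], [48.2, -0.5, 61.1], [48.3, 5.3, 60.2]]
far wall 173 [[46.7, -5.9, 62.2], [46.7, -0.5, 62.0], [46.9, 5.4, 60.9]]
far wall 178 [[44.2, -6.0, 63.1], [44.0, -0.5, 64.3], [44.2, 5.4, 63.1]]
far wall 183 [[41.3, -6.1, 66.5], [41.4, -0.5, 65.8], [41.5, 5.5, 65.4]]
near 324 [[-4.1, -5.2, 16.3], [-3.9, -0.6, 16.0], [-3.5, 4.4, 15.3]]
near 327 [[1.7, -4.8, 4.2], [1.2, -0.6, 5.1], [1.4, 4.0, 4.8]]
near 330 [[1.1, -4.8, 3.3], [0.8, -0.6, 3.6], [0.9, 4.0, 3.6]]
near 335 [[-3.7, -5.0, 7.8], [-3.4, -0.6, 7.2], [-3.2, 4.1, 7.0]]
near 340 [[-7.1, -5.1, 9.9], [-7.2, -0.6, 10.1], [-7.6, 4.3, 10.7]]
walls 190 [[41.0, -13.1, 51.9], [41.0, -12.6, 51.7], [40.8, -12.3, 52.7]] [[41.0, 11.6, 51.5], [40.8, 12.1, 52.5], [16.4, 21.3, 170.4]]
walls 220 [[30.8, -12.5, 40.2], [30.7, -12.1, 40.5], [30.9, -11.7, 39.8]] [[30.9, 11.0, 39.5], [30.9, 11.4, 39.6], [30.7, 11.9, 40.3]]
walls 250 [[21.5, -12.0, 29.3], [21.5, -11.6, 29.4], [19.5, -11.6, 34.7]] [[21.4, 10.5, 29.4], [21.5, 10.9, 29.3], [21.6, 11.3, 29.0]]
walls 280 [[13.1, -11.5, 19.2], [10.7, -11.6, 24.6], [8.4, -11.5, 29.8]] [[13.2, 10.0, 19.0], [13.6, 10.3, 18.1], [12.8, 10.8, 19.8]]
```

The slide hasn't slipped: it lies 50° to the tool x, and its underside centre in the tool frame is about (11.8, -0.4, 42.8). Next I'll plan the transfer.

```bash
cat > plan.py <<'E'
from kin import *
from scipy.spatial.transform import Slerp
def plan(P0,T0,P1,T1,n,g,pr=True):
    S=Slerp([0,1],R.from_matrix([T0,T1])); w=[]; pp,pT=P0,T0; worst=0; qq=[g]
    for k in range(1,n+1):
        f=k/n; P=P0+(P1-P0)*f; T=S(f).as_matrix()
        q,e=ik(P,T,g); worst=max(worst,e); dq=np.abs(q-g).max(); g=q; qq.append(q)
        w.append(np.r_[pT.T@(P-pp)/1000,R.from_matrix(pT.T@T).as_rotvec()]); pp,pT=P,T
    if pr: print(n,'err',round(worst,2),'max dq/row',np.abs(np.diff(qq,axis=0)).max(0).round(2),'end',g.round(2))
    return np.array(w).round(4),g
cs=np.array([11.8,-.4,42.8])
def tcp(L,az,lean,back,up): 
    T=tool(np.radians(az),np.radians(lean),1); h=np.array([np.cos(np.radians(az)),np.sin(np.radians(az)),0]); return L-T@cs-back*h+[0,0,up],T
E
python3 - <<'E'
from plan import *
o=manip.get_obs(); P0,T0,q=o["tcp_pos"],rot(o["eef_rot"]),o["joint_pos"]
L=np.array([591,244.5,45])
for az in (50,60,70):
  for back,up in ((130,40),(100,40)):
    P1,T1=tcp(L,az,50,back,up); Pm=P1+[0,0,70]
    print(az,back,Pm.round(0)); w,g=plan(P0,T0,Pm,T1,14,q); w2,g=plan(Pm,T1,P1,T1,4,g); P2,_=tcp(L,az,50,0,10); w3,g=plan(P1,T1,P2,T1,6,g)
    if az==60 and back==130: print(w.tolist())
E
```

```text
50 130 [482. 114. 173.]
14 err 0.0 max dq/row [0.03 0.03 0.05 0.08 0.02 0.13] end [-0.51  0.36  2.31  1.35  0.88 -0.94]
4 err 0.0 max dq/row [0.   0.06 0.02 0.06 0.01 0.09] end [-0.51  0.57  2.36  1.57  0.85 -1.29]
6 err 0.0 max dq/row [0.07 0.01 0.03 0.06 0.02 0.02] end [-0.16  0.66  2.21  1.86  0.76 -1.22]
50 100 [501. 137. 173.]
14 err 0.0 max dq/row [0.04 0.03 0.05 0.09 0.03 0.12] end [-0.42  0.36  2.28  1.4   0.84 -0.91]
4 err 0.0 max dq/row [0.   0.05 0.01 0.06 0.01 0.09] end [-0.42  0.57  2.33  1.63  0.83 -1.25]
6 err 0.0 max dq/row [0.05 0.02 0.02 0.05 0.01 0.01] end [-0.16  0.66  2.21  1.86  0.76 -1.22]
60 130 [506.  97. 173.]
14 err 0.0 max dq/row [0.03 0.03 0.04 0.08 0.02 0.13] end [-0.53  0.41  2.15  1.13  1.01 -0.86]
4 err 0.0 max dq/row [0.   0.04 0.01 0.04 0.02 0.06] end [-0.53  0.58  2.19  1.27  0.93 -1.1 ]
6 err 0.0 max dq/row [0.06 0.01 0.02 0.05 0.02 0.01] end [-0.22  0.66  2.11  1.55  0.82 -1.08]
[[-0.0038, -0.0247, 0.0025, 0.0434, 0.0339, -0.0624], [-0.0024, -0.0247, 0.0034, 0.0434, 0.0339, -0.0624], [-0.001, -0.0247, 0.0044, 0.0434, 0.0339, -0.0624], [0.0004, -0
[... 786 characters left out ...]
dq/row [0.04 0.01 0.02 0.04 0.02 0.  ] end [-0.22  0.66  2.11  1.55  0.82 -1.08]
70 130 [533.  84. 173.]
14 err 0.0 max dq/row [0.03 0.03 0.03 0.09 0.03 0.14] end [-0.52  0.48  1.98  0.98  1.14 -0.82]
4 err 0.0 max dq/row [0.   0.04 0.01 0.02 0.02 0.04] end [-0.52  0.61  2.02  1.06  1.05 -0.98]
6 err 0.0 max dq/row [0.05 0.01 0.01 0.04 0.03 0.  ] end [-0.24  0.68  1.99  1.29  0.91 -0.97]
70 100 [543. 112. 173.]
14 err 0.0 max dq/row [0.04 0.03 0.04 0.09 0.03 0.14] end [-0.45  0.48  1.98  1.02  1.11 -0.79]
4 err 0.0 max dq/row [0.   0.04 0.01 0.02 0.02 0.04] end [-0.45  0.61  2.02  1.1   1.02 -0.96]
6 err 0.0 max dq/row [0.04 0.01 0.01 0.03 0.02 0.  ] end [-0.24  0.68  1.99  1.29  0.91 -0.97]
```

>>> play_rows --pt "-0.004 -0.025 0.0025 0.0434 0.0339 -0.0624 1" --pt "-0.0025 -0.025 0.0035 0.0434 0.0339 -0.0624 1" --pt "-0.001 -0.025 0.0045 0.0434 0.0339 -0.0624 1" --pt "0.0005 -0.0245 0.0055 0.0434 0.0339 -0.0624 1" --pt "0.0015 -0.024 0.0065 0.0434 0.0339 -0.0624 1"

```text
time_s: 11.12
tcp_pos: [529.5, -124.2, 204.4]
eef_rot: [-2.838, -0.506, -0.755]
force: [0.2, 0.2, -0.1]
opening: 25.2
```

>>> play_rows --pt "0.003 -0.0235 0.008 0.0434 0.0339 -0.0624 1" --pt "0.004 -0.023 0.009 0.0434 0.0339 -0.0624 1" --pt "0.005 -0.0225 0.01 0.0434 0.0339 -0.0624 1" --pt "0.006 -0.0215 0.011 0.0434 0.0339 -0.0624 1" --pt "0.007 -0.0205 0.012 0.0434 0.0339 -0.0624 1"

```text
time_s: 11.75
tcp_pos: [516.2, -1.8, 186.2]
eef_rot: [-2.499, -0.953, -0.919]
force: [0.3, -0.6, -0.2]
opening: 24.8
```

>>> play_rows --pt "0.008 -0.0195 0.0135 0.0434 0.0339 -0.0624 1" --pt "0.0085 -0.0185 0.0145 0.0434 0.0339 -0.0624 1" --pt "0.0095 -0.0175 0.0155 0.0434 0.0339 -0.0624 1" --pt "0.01 -0.016 0.0165 0.0434 0.0339 -0.0624 1" --pt "0 0 0 0 0 0 1"

```text
time_s: 12.38
tcp_pos: [505.2, 96.9, 171.9]
eef_rot: [-2.18, -1.259, -1.014]
force: [-0.1, 0.3, -0.5]
opening: 24.9
```

>>> play_rows --pt "0 0 0 0 0 0 1"

```text
time_s: 12.5
tcp_pos: [506.6, 95.3, 172.8]
eef_rot: [-2.183, -1.259, -1.017]
force: [-0.2, -0.4, -0.9]
opening: 24.5
```

```bash
python3 - <<'E'
from plan import *
o=manip.get_obs(); P0,T0,q=o["tcp_pos"],rot(o["eef_rot"]),o["joint_pos"]; print(o["time_s"],P0,q.round(2),o["opening"])
L=np.array([591,244.5,45]); P1,T1=tcp(L,60,50,130,40)
print('rot err',R.from_matrix(T0.T@T1).as_rotvec().round(3)); w,g=plan(P0,T0,P1,T1,3,q); print(w.tolist())
import pickle
c=manip.capture("wrist"); pickle.dump((c,o),open("w7.pkl","wb")); cv2.imwrite("pics/w7.png",c["image"])
# white disc search: region predicted
print(proj(c,L), [proj(c,L+45*np.array([np.cos(t),np.sin(t),0])).round(0).tolist() for t in (0,1.57,3.14,4.71)])
E
```

```text
12.5 [506.56232563  95.28392523 172.84779172] [-0.54  0.41  2.15  1.13  1.01 -0.87] 24.54747879998339
rot err [0.001 0.001 0.   ]
3 err 0.0 max dq/row [0.   0.06 0.02 0.05 0.03 0.08] end [-0.53  0.58  2.19  1.27  0.93 -1.1 ]
[[-0.0175, -0.0004, 0.0152, 0.0005, 0.0004, 0.0], [-0.0175, -0.0004, 0.0152, 0.0005, 0.0004, 0.0], [-0.0175, -0.0004, 0.0151, 0.0005, 0.0004, 0.0]]
[309.22041706 184.1378479 ] [[355.0, 164.0], [284.0, 149.0], [260.0, 206.0], [338.0, 223.0]]
```

```bash
cat > disc.py <<'E'
from h import *
import pickle
def disc(c,name):
    s=2.0; xs=np.arange(520,665,1/s); ys=np.arange(170,320,1/s)
    m=np.array([[proj(c,[x,y,45]) for y in ys] for x in xs],np.float32)
    g=cv2.remap(c["image"],m,None,cv2.INTER_CUBIC); g=cv2.GaussianBlur(cv2.cvtColor(g,cv2.COLOR_BGR2GRAY),(0,0),1.5)
    g=cv2.createCLAHE(3,(4,4)).apply(g)
    r=cv2.HoughCircles(g,cv2.HOUGH_GRADIENT_ALT if 0 else cv2.HOUGH_GRADIENT,1,20,param1=60,param2=12,minRadius=int(42*s),maxRadius=int(48*s))
    if r is not None: print(name,[(round(520+k[1]/s,1),round(170+k[0]/s,1),round(k[2]/s,1)) for k in r[0][:4]])
    else: print(name,None)
E
python3 - <<'E'
from disc import *
disc(pickle.load(open("scene.pkl","rb")),"scene"); disc(pickle.load(open("side.pkl","rb")),"side"); disc(pickle.load(open("w7.pkl","rb"))[0],"wrist")
disc(manip.capture("scene"),"scene now"); disc(manip.capture("side"),"side now")
E
```

```text
scene [(np.float32(588.8), np.float32(246.8), np.float32(43.1)), (np.float32(563.8), np.float32(226.2), np.float32(43.3)), (np.float32(598.2), np.float32(242.8), np.float32(42.2)), (np.float32(552.2), np.float32(232.2), np.float32(45.0))]
side [(np.float32(582.2), np.float32(235.8), np.float32(47.7)), (np.float32(572.2), np.float32(222.8), np.float32(44.4))]
wrist [(np.float32(591.8), np.float32(246.8), np.float32(46.0)), (np.float32(646.8), np.float32(202.2), np.float32(47.7))]
scene now [(np.float32(588.8), np.float32(247.2), np.float32(43.2))]
side now [(np.float32(580.8), np.float32(312.8), np.float32(46.0))]
```

>>> play_rows --pt "-0.0175 -0.0005 0.015 0 0 0 1" --pt "-0.0175 0 0.015 0 0 0 1" --pt "-0.0175 0 0.015 0 0 0 1" --pt "0 0 0 0 0 0 1" --pt "0 0 0 0 0 0 1"

```text
time_s: 13.28
tcp_pos: [507.0, 96.2, 104.9]
eef_rot: [-2.181, -1.261, -1.019]
force: [0.4, 0.0, 0.4]
opening: 25.1
```

```bash
python3 - <<'E'
from disc import *
from plan import *
o=manip.get_obs();P0,T0,q=o["tcp_pos"],rot(o["eef_rot"]),o["joint_pos"]; print(o["time_s"],P0,o["opening"],o["force"],q.round(2))
c=manip.capture("wrist"); pickle.dump((c,o),open("w8.pkl","wb")); cv2.imwrite("pics/w8.png",c["image"]); disc(c,"wrist")
L=np.array([591,244.5,45]); print([proj(c,L+45*np.array([np.cos(t),np.sin(t),0])).round(0).tolist() for t in np.arange(0,6.28,.785)])
# stage z check
for u,v in [proj(c,L+[-20,-60,0]),proj(c,L+[-60,40,0]),proj(c,L+[60,0,0])]: print(pt(c,u,v).round(1))
E
```

```text
13.275 [507.0484619   96.15023248 104.90932062] 25.128160030409145 [0.43766805 0.0111307  0.42114142] [-0.54  0.58  2.19  1.26  0.93 -1.1 ]
wrist [(np.float32(593.8), np.float32(246.8), np.float32(47.7))]
[[363.0, 101.0], [325.0, 82.0], [279.0, 86.0], [247.0, 111.0], [249.0, 147.0], [290.0, 171.0], [344.0, 166.0], [373.0, 135.0]]
[550.6 154.6  91.7]
[531.  284.6  44.9]
[651.9 245.5  43.9]
```

```bash
cat > disc2.py <<'E'
from h import *
import pickle
def disc2(c,name):
    s=2.0; xs=np.arange(520,665,1/s); ys=np.arange(170,320,1/s)
    m=np.array([[proj(c,[x,y,45]) for y in ys] for x in xs],np.float32)
    g=cv2.cvtColor(cv2.remap(c["image"],m,None,cv2.INTER_CUBIC),cv2.COLOR_BGR2GRAY); g=cv2.GaussianBlur(g,(0,0),1.2)
    bh=cv2.morphologyEx(g,cv2.MORPH_BLACKHAT,np.ones((13,13),np.uint8)).astype(np.float32); bh=np.minimum(bh,12)
    k=np.zeros((200,200),np.float32); cv2.circle(k,(100,100),int(45*s),1,3); k/=k.sum()
    sc=cv2.filter2D(bh,-1,k); sc[:90]=0; sc[-90:]=0; sc[:,:90]=0; sc[:,-90:]=0
    _,mx,_,(u,v)=cv2.minMaxLoc(sc); print(name,520+v/s,170+u/s,round(mx,2),'at (591,245):',sc[142,150].round(2))
    cv2.imwrite(f"pics/td_{name}.png",g)
for n,c in (("scene",pickle.load(open("scene.pkl","rb"))),("side",pickle.load(open("side.pkl","rb"))),("w7",pickle.load(open("w7.pkl","rb"))[0]),("w8",pickle.load(open("w8.pkl","rb"))[0]),("scenenow",manip.capture("scene")),("sidenow",manip.capture("side"))): disc2(c,n)
E
python3 disc2.py
```

```text
scene 589.5 246.5 6.96 at (591,245): 6.09
side 593.0 248.5 3.47 at (591,245): 3.25
w7 594.0 248.0 8.14 at (591,245): 4.79
w8 594.0 248.0 8.41 at (591,245): 5.19
scenenow 589.5 246.5 6.69 at (591,245): 6.14
sidenow 594.5 248.0 2.23 at (591,245): 1.2
```

```bash
python3 - <<'E'
from plan import *
o=manip.get_obs();P0,T0,q=o["tcp_pos"],rot(o["eef_rot"]),o["joint_pos"]
L=np.array([592.5,247.3,45]); P1,T1=tcp(L,60,50,0,12); w,g=plan(P0,T0,P1,T1,6,q); print(P1,w.tolist())
# clearance to ring: camera and gripper body corner points
for x in (-38,38,60,100):
  for z in (-56,-100,-150,-220):
    b=P1+T1@[x,0,z]; 
    if b[2]>175: print(x,z,'horizontal dist to lens',np.hypot(*(b-L)[:2]).round(0),'z',b[2].round(0))
E
```

```text
6 err 0.0 max dq/row [0.06 0.01 0.02 0.05 0.02 0.01] end [-0.21  0.66  2.1   1.54  0.82 -1.07]
[572.66061218 212.13717231  75.47198527] [[0.0105, -0.0002, 0.0202, 0.0004, 0.0, 0.0006], [0.0105, -0.0002, 0.0202, 0.0004, 0.0, 0.0006], [0.0105, -0.0002, 0.0202, 0.0004, 0.0, 0.0006], [0.0105, -0.0002, 0.0202, 0.0004, 0.0, 0.0006], [0.0105, -0.0002, 0.0202, 0.0004, 0.0, 0.0006], [0.0105, -0.0002, 0.0202, 0.0004, 0.0, 0.0006]]
-38 -220 horizontal dist to lens 233.0 z 188.0
38 -150 horizontal dist to lens 131.0 z 201.0
38 -220 horizontal dist to lens 184.0 z 246.0
60 -100 horizontal dist to lens 78.0 z 186.0
60 -150 horizontal dist to lens 117.0 z 218.0
60 -220 horizontal dist to lens 170.0 z 263.0
100 -56 horizontal dist to lens 19.0 z 188.0
100 -100 horizontal dist to lens 53.0 z 216.0
100 -150 horizontal dist to lens 91.0 z 248.0
100 -220 horizontal dist to lens 145.0 z 293.0
```

>>> play_rows --pt "0.0105 0 0.02 0 0 0 1" --pt "0.0105 0 0.02 0 0 0 1" --pt "0.0105 0 0.02 0 0 0.002 1" --pt "0.0105 0 0.02 0 0 0 1"

```text
time_s: 13.92
tcp_pos: [551.6, 173.4, 85.6]
eef_rot: [-2.182, -1.26, -1.019]
force: [-0.9, 0.2, -0.2]
opening: 24.9
```

>>> play_rows --pt "0.0105 0 0.02 0 0 0.002 1" --pt "0.0105 -0.001 0.021 0 0 0 1" --pt "0 0 0 0 0 0 1" --pt "0 0 0 0 0 0 1"

```text
time_s: 14.42
tcp_pos: [572.4, 212.0, 75.1]
eef_rot: [-2.183, -1.257, -1.017]
force: [-0.7, -0.4, -0.7]
opening: 24.8
```

```bash
python3 - <<'E'
from plan import *
import pickle
o=manip.get_obs();P0,T0=o["tcp_pos"],rot(o["eef_rot"]); print(o["time_s"],P0,o["opening"],o["force"]);print('slide centre',P0+T0@cs)
ax=T0@[np.cos(np.radians(50)),0,np.sin(np.radians(50))]; print('axis',ax.round(3))
w=manip.capture("wrist"); pickle.dump((w,o),open("w9.pkl","wb"))
s=manip.capture("scene");d=manip.capture("side");pickle.dump((s,d),open("sd9.pkl","wb"))
a=w["image"][40:340,200:440]; b=cv2.resize(s["image"][180:255,345:440],None,fx=4,fy=4,interpolation=cv2.INTER_CUBIC)
cv2.imwrite("pics/w9.png",np.hstack([cv2.resize(a,(400,500)),cv2.copyMakeBorder(b,0,200,0,0,cv2.BORDER_CONSTANT)]))
L=np.array([592.5,247.3,45])
print([proj(w,L+45*np.array([np.cos(t),np.sin(t),0])).round(0).tolist() for t in np.arange(0,6.28,.785)])
E
```

```text
14.425 [572.36361955 211.98495127  75.13840668] 24.83122312163035 [-0.7203149  -0.41474186 -0.65206054]
slide centre [592.26844118 247.10486926  56.65518629]
axis [ 0.502  0.865 -0.   ]
[[391.0, 231.0], [333.0, 196.0], [266.0, 204.0], [219.0, 250.0], [220.0, 319.0], [282.0, 369.0], [366.0, 358.0], [409.0, 296.0]]
```

```bash
sed -i '/^for n,c/d' disc2.py; python3 - <<'E'
from disc2 import *
w,o=pickle.load(open("w9.pkl","rb"));s,d=pickle.load(open("sd9.pkl","rb"))
disc2(w,"w9"); disc2(s,"s9"); disc2(d,"d9")
# slide rim (z=73.7) per camera: bright-line rim: far edge along axis & sides, top-down at rim height aligned to slide axis
ax=np.array([.502,.865,0]);n=np.array([-.865,.502,0]);c0=np.array([592.3,247.1,73.7])
for nm,c in(("w",w),("s",s),("d",d)):
    U=np.arange(-60,60,.5);V=np.arange(-30,30,.5)
    m=np.array([[proj(c,c0+u*ax+v*n) for v in V] for u in U],np.float32)
    g=cv2.cvtColor(cv2.remap(c["image"],m,None,cv2.INTER_CUBIC),cv2.COLOR_BGR2GRAY).astype(float)
    pu=g[:,50:71].mean(1); pv=g[100:180].mean(0)
    print(nm,'along',[(U[i],int(pu[i])) for i in range(170,216,3)]); print(nm,'across',[(V[i],int(pv[i])) for i in range(22,98,3)])
E
```

```text
w9 593.5 248.0 7.04 at (591,245): 4.54
s9 590.5 246.0 5.66 at (591,245): 5.44
d9 605.5 274.5 1.11 at (591,245): 0.86
w along [(np.float64(25.0), 71), (np.float64(26.5), 64), (np.float64(28.0), 125), (np.float64(29.5), 128), (np.float64(31.0), 127), (np.float64(32.5), 127), (np.float64(34.0), 128), (np.float64(35.5), 139), (np.float64(37.0), 198), (np.float64(38.5), 190), (np.float64(40.0), 188), (np.float64(41.5), 188), (np.float64(43.0), 188), (np.float64(44.5), 188), (np.float64(46.0), 188), (np.float64(47.5), 188)]
w across [(np.float64(-19.0), 176), (np.float64(-17.5), 178), (np.float64(-16.0), 179), (np.float64(-14.5), 181), (np.float64(-13.0), 164), (np.float64(-11.5), 162), (np.float64(-10.0), 67), (np.float64(-8.5), 74), (np.float64(-7.0), 74), (np.float64(-5.5), 73), (np.float64(-4.0), 73), (np.float64(-2.5), 73), (np.float64(-1.0), 73), (np.float64(0.5), 73), (np.float64(2.0), 73), (np.float64(3.5), 74), (np.float64(5.0), 75), (np.float64(6.5), 75), (np.float64(8.0), 76), (np.float64(9.5), 98), (np.float64(11.0), 158), (np.float64(12.5), 165), (np.float64(14.0), 183), (np.f
[... 1465 characters left out ...]
t64(44.5), 211), (np.float64(46.0), 220), (np.float64(47.5), 225)]
d across [(np.float64(-19.0), 66), (np.float64(-17.5), 66), (np.float64(-16.0), 66), (np.float64(-14.5), 65), (np.float64(-13.0), 65), (np.float64(-11.5), 64), (np.float64(-10.0), 64), (np.float64(-8.5), 64), (np.float64(-7.0), 64), (np.float64(-5.5), 63), (np.float64(-4.0), 63), (np.float64(-2.5), 64), (np.float64(-1.0), 64), (np.float64(0.5), 64), (np.float64(2.0), 64), (np.float64(3.5), 65), (np.float64(5.0), 66), (np.float64(6.5), 69), (np.float64(8.0), 72), (np.float64(9.5), 75), (np.float64(11.0), 78), (np.float64(12.5), 81), (np.float64(14.0), 85), (np.float64(15.5), 89), (np.float64(17.0), 93), (np.float64(18.5), 99)]
```

View pics/w9.png

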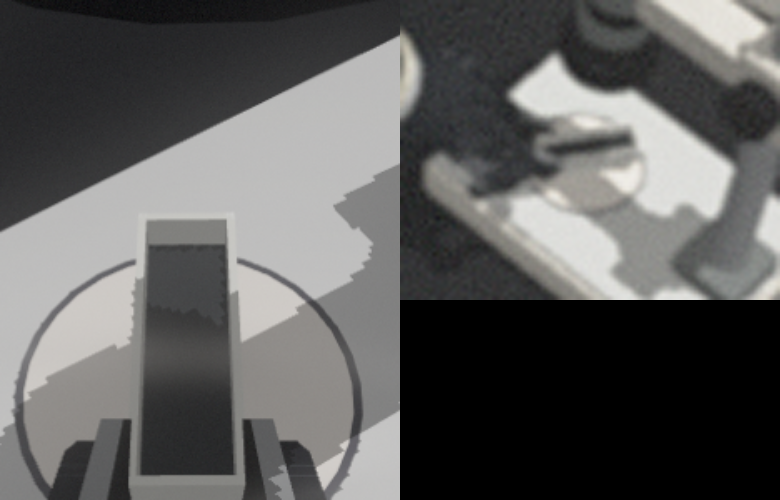

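The last picture shows the slide level above the stage, wells up, with the disc outline clear around it in the wrist crop (centre about column 189, slide centred at about 187). I'll fit the disc outline numerically.

```bash
python3 - <<'E'
from kin import *
import pickle
w,o=pickle.load(open("w9.pkl","rb"))
g=cv2.cvtColor(w["image"],cv2.COLOR_BGR2GRAY); bh=cv2.morphologyEx(g,cv2.MORPH_BLACKHAT,np.ones((11,11),np.uint8))
L=np.array([593.5,248,45]); P=[]
for t in np.arange(0,6.283,.03):
    h=np.array([np.cos(t),np.sin(t),0]); rr=np.arange(40,50,.2); uv=np.array([proj(w,L+r*h) for r in rr]); 
    if (uv.min()<5) or uv[:,0].max()>634 or uv[:,1].max()>474: continue
    v=bh[uv[:,1].round().astype(int),uv[:,0].round().astype(int)].astype(float); a=np.degrees(np.arctan2(h@[-.865,.502,0],h@[.502,.865,0]))
    if v.max()>20 and (25<abs(a)<115): k=v>v.max()*.6; P.append(L+np.mean(rr[k])*h)
P=np.array(P); f=least_squares(lambda x:np.hypot(P[:,0]-x[0],P[:,1]-x[1])-x[2],[593,248,45],loss="soft_l1",f_scale=.5); print(len(P),f.x.round(2),'med res',np.median(np.abs(f.fun)).round(2))
E
```

```text
105 [593.24 246.91  46.26] med res 0.1
```

>>> play_rows --pt "-0.003 0 0.003 0 0 0 1" --pt "-0.0023 0 0.002 0 0 0 1" --pt "-0.0012 0 0.001 0 0 0 1" --pt "0 0 0 0 0 0 1" --pt "0 0 0 0 0 0 1"

```text
time_s: 15.2
tcp_pos: [572.7, 212.6, 65.8]
eef_rot: [-2.183, -1.257, -1.017]
force: [-0.9, 0.1, -1.5]
opening: 25.0
```

>>> play_rows --pt "-0.0008 0 0.0006 0 0 0 1" --pt "-0.0008 0 0.0006 0 0 0 1" --pt "0 0 0 0 0 0 1"

```text
time_s: 15.58
tcp_pos: [572.8, 212.6, 64.2]
eef_rot: [-2.182, -1.256, -1.018]
force: [-0.5, -0.7, 3.1]
opening: 24.7
```

>>> play_rows --pt "-0.0004 0 0.0003 0 0 0 1" --pt "0 0 0 0 0 0 1"

```text
time_s: 15.82
tcp_pos: [572.8, 212.6, 64.1]
eef_rot: [-2.182, -1.256, -1.019]
force: [-1.8, -3.0, 6.1]
opening: 25.0
```

```bash
python3 - <<'E'
from plan import *
import pickle
o=manip.get_obs();P0,T0=o["tcp_pos"],rot(o["eef_rot"]); print(o["time_s"],P0,o["force"],o["moment"],'centre',P0+T0@cs)
w=manip.capture("wrist"); c0=P0+T0@cs; ax=np.array([.502,.865,0])
for s in (-10,0,10,20,30): 
    a=c0+ax*s+[0,0,1]; uv=proj(w,a+[0,0,1]); p=[pt(w,uv[0]+k,uv[1]+j) for k in (-3,0,3) for j in(-2,0,2)]; print(s,'well floor z',np.median(p,0).round(1))
E
```

```text
15.825 [572.84655962 212.55880258  64.11261316] [-1.75643083 -2.99712984  6.12250812] [0.20490961 0.02962394 0.12429848] centre [592.77560888 247.69693236  45.69021291]
-10 well floor z [586.8 237.4  51.1]
0 well floor z [592.  246.   51.2]
10 well floor z [596.9 254.7  51.2]
20 well floor z [601.9 263.2  51. ]
30 well floor z [606.7 271.7  51.1]
```

Contact is at 6 N and the slide is flat (the well floor is level along its length). Now I'll release gently and back out.

>>> play_rows --pt "0 0 0 0 0 0 0.68" --pt "0 0 0 0 0 0 0.64" --pt "0 0 0 0 0 0 0.55" --pt "0 0 0 0 0 0 0.5" --pt "0 0 0 0 0 0 0.5"

```text
time_s: 16.5
tcp_pos: [572.7, 212.4, 63.3]
eef_rot: [-2.183, -1.257, -1.017]
force: [0.3, -0.1, -0.1]
opening: 42.8
```

>>> play_rows --pt "0 0 -0.005 0 0 0 0.45" --pt "0 0 -0.015 0 0 0 0.45" --pt "0 0 -0.03 0 0 0 0.45" --pt "0 0 -0.04 0 0 0 0.45" --pt "0 0 -0.03 0 0 0 0.45"

```text
time_s: 17.12
tcp_pos: [525.7, 131.5, 141.7]
eef_rot: [-2.184, -1.256, -1.017]
force: [0.6, -0.5, -0.2]
opening: 47.1
```

```bash
python3 - <<'E'
from plan import *
import pickle
o=manip.get_obs();print(o["time_s"],o["tcp_pos"],o["opening"],o["force"],o["joint_pos"].round(2))
w=manip.capture("wrist"); pickle.dump((w,o),open("w10.pkl","wb"))
ax=np.array([.502,.865,0]);n=np.array([-.865,.502,0]);c0=np.array([592.8,247.7,62.])
U=np.arange(-60,60,.5);V=np.arange(-30,30,.5)
m=np.array([[proj(w,c0+u*ax+v*n) for v in V] for u in U],np.float32)
g=cv2.cvtColor(cv2.remap(w["image"],m,None,cv2.INTER_CUBIC),cv2.COLOR_BGR2GRAY).astype(int)
print('along',[(U[i],g[i,60]) for i in list(range(38,56))+list(range(180,204))])
for k in(60,120,170): print('across@',U[k],[(V[i],g[k,i]) for i in list(range(26,42))+list(range(78,94))])
for s in (-30,-10,10,30): print(s,pt(w,*proj(w,c0+ax*s-[0,0,12])).round(1))
P=[]
bh=cv2.morphologyEx(cv2.cvtColor(w["image"],cv2.COLOR_BGR2GRAY),cv2.MORPH_BLACKHAT,np.ones((9,9),np.uint8)); L=np.array([593,247,45])
for t in np.arange(0,6.283,.03):
    h=np.array([np.cos(t),np.sin(t),0]); a=abs(h@ax)
    if a>.85: continue
    rr=np.arange(41,50,.2); uv=np.array([proj(w,L+r*h) for r in rr]).round().astype(int)
    if uv.min()<0 or uv[:,0].max()>639 or uv[:,1].max()>479: continue
    v=bh[uv[:,1],uv[:,0]].astype(float)
    if v.max()>15: P.append(L+np.mean(rr[v>v.max()*.6])*h)
P=np.array(P); f=least_squares(lambda x:np.hypot(P[:,0]-x[0],P[:,1]-x[1])-x[2],[593,247,45],loss="soft_l1",f_scale=.5); print('disc',len(P),f.x.round(2))
E
```

```text
17.125 [525.65437128 131.53239199 141.70994874] 47.11743789821337 [ 0.56963172 -0.54418813 -0.18129745] [-0.43  0.49  2.15  1.26  0.93 -0.94]
along [(np.float64(-41.0), np.int64(148)), (np.float64(-40.5), np.int64(148)), (np.float64(-40.0), np.int64(148)), (np.float64(-39.5), np.int64(148)), (np.float64(-39.0), np.int64(152)), (np.float64(-38.5), np.int64(156)), (np.float64(-38.0), np.int64(156)), (np.float64(-37.5), np.int64(156)), (np.float64(-37.0), np.int64(151)), (np.float64(-36.5), np.int64(141)), (np.float64(-36.0), np.int64(125)), (np.float64(-35.5), np.int64(105)), (np.float64(-35.0), np.int64(86)), (np.float64(-34.5), np.int64(72)), (np.float64(-34.0), np.int64(70)), (np.float64(-33.5), np.int64(71)), (np.float64(-33.0), np.int64(71)), (np.float64(-32.5), np.int64(70)), (np.float64(30.0), np.int64(150)), (np.float64(30.5), np.int64(150)), (np.float64(31.0), np.int64(150)), (np.float64(31.5), np.int64(151)), (np.float64(32.0), np.int64(151)), (np.float64(32.5), np.int64(152)), (np.float64(33.0), np.int64(151)), (np.float64(33.5), np.int64(150)), (np.float64(34.0), np.int64(1
[... 3383 characters left out ...]
), np.int64(95)), (np.float64(9.0), np.int64(88)), (np.float64(9.5), np.int64(113)), (np.float64(10.0), np.int64(163)), (np.float64(10.5), np.int64(207)), (np.float64(11.0), np.int64(223)), (np.float64(11.5), np.int64(223)), (np.float64(12.0), np.int64(220)), (np.float64(12.5), np.int64(218)), (np.float64(13.0), np.int64(214)), (np.float64(13.5), np.int64(210)), (np.float64(14.0), np.int64(205)), (np.float64(14.5), np.int64(198)), (np.float64(15.0), np.int64(189)), (np.float64(15.5), np.int64(181)), (np.float64(16.0), np.int64(176)), (np.float64(16.5), np.int64(166))]
-30 [574.1 215.5  61.1]
-10 [587.4 238.4  51. ]
10 [597.4 255.6  51.1]
30 [607.1 272.3  51.7]
disc 136 [592.84 246.24  46.6 ]
```

```bash
python3 - <<'E'
from h import *
import pickle
s0=pickle.load(open("scene.pkl","rb"))["image"]; s=manip.capture("scene")["image"]
d=np.abs(s.astype(int)-s0).max(2)
# look for moved loose things: change at each known place (scene pixels)
for n,(u,v) in dict(dish=(301,216),bottle_small=(366,314),bottle_tall=(186,368),tip_box=(148,322),pipette=(170,270),eightA=(264,292),eightB=(274,286),beaker=(405,140),rack=(434,167)).items(): print(n,np.median(d[v-8:v+8,u-8:u+8]))
print(manip.get_obs()["force"], manip.hand_in())
E
```

```text
dish 2.0
bottle_small 3.0
bottle_tall 3.0
tip_box 2.0
pipette 3.0
eightA 3.0
eightB 3.0
beaker 2.0
rack 2.0
the job is handed in; nothing more can be done
[0.85919443 0.00907871 0.6824195 ] None
```

The one-well slide is on the microscope's stage, right way up and flat, and the job is handed in at about 17 s. I pressed its far end until it rocked over and stayed tipped, gripped the raised near end, and carried it over. I then set it down with about 6 N of contact force and backed the arm clear.

**Last checks:**
- **Flatness:** the well floor read z ≈ 51 mm at the three points along it that were clear of the end wall.
- **Centring:** the wrist camera put the slide's middle at about (593.2, 247.4) mm and the stage disc's at (592.8, 246.2) mm, about 1.3 mm apart.
- **Disagreements:** the scene camera put the disc at about (590, 246) mm. That would make the offset about 3.5 mm, but the camera calibration is only good to about 2 mm. The side camera's disc reading was weak. The wrist camera fitted the disc's radius at 46.6 mm instead of 45 mm.
- **Other things on the bench:** comparing scene pictures before and after showed no change at the eight-well slides, both bottles, dish, tip box, pipette, beaker or rack.

I came in from the front right rather than straight from the front, because the wrist joint limits did not allow enough lean on a direct path. The slide therefore lies turned about 60° on the stage; the task set no direction for it.

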